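# Set the sausage filler's speed lever to its index

## Task

The sausage filler is set too fast for thin casings. Bring its speed lever, the taller of the two levers and the one with the round ball on its end, back until it points the same way as the small index pointer on its own quadrant plate, and let go of it there. Leave the index pointer and the mincer's shorter lever with the cross-bar as they are.

Things in the scene. Friction and masses are not known exactly. Their poses are not given: they have to be found in the camera images.
- speed_ball (a point): Centre of the black ball (36 mm) ending the filler's speed lever, a 12 mm steel rod swinging about a level hinge 85 mm above the bench, 135 mm from hinge to ball centre. z: along the rod, hinge to ball; y: the hinge axis (level). Stays where left; takes 2 to 3 N at the ball. Its fixed stand: plinth 200 x 120 x 65 mm, upright round plate (radius 72 mm, marks on its rim) at the lever's +y side
- index_tab (a point): Centre of the black tab (12 x 26 x 18 mm) ending the index pointer on the same stand: a flat steel strip on the far (+y) face of the round plate, on the same hinge axis as the speed lever; tab over the plate's rim, 85 mm from the axis, 26 mm to the lever's +y side. z: from the hinge out along the pointer; y: hinge axis. In line when both z are parallel. Stiff: over 20 N to move it
- filler_lever (a joint): Angle of the filler's speed lever: 0 = leaning 0.7 rad from upright, roughly away from the robot (full speed); 0.7 = upright; 1.4 = leaning 0.7 rad towards the robot. Stops at 0 and 1.4. Starts near 0. The stand may be left or right of the robot, turned up to 0.5 rad
- short_bar (a point): Centre of the black cross-bar (70 mm long, 18 mm thick) ending the mincer's lever, to be left alone: 80 mm from its hinge, which is 85 mm above the bench, on a similar stand with a smaller round plate and no pointer. z: along its rod; y: along the bar
Not all that is in view belongs to the job. What is shaped like the part that bears speed_ball but orange is not meant.

How it is judged:
By the outcome, as a careful person would: the job done as asked, in the order asked, and still so for the second after the job is handed in, with the robot touching nothing.
It also fails if it takes over 35 s, if anything falls off the work surface, if the arm or the gripper's body presses on something with over 40 N, if the wrist force passes 120 N, or if a joint passes its speed limit or range.

## Robot

A 6-joint arm with a two-finger parallel gripper is mounted at the origin on the work surface. World frame = base frame: x ahead of the robot, y to its left, z up, the work surface at z = 0. Lengths are in m, angles in rad, forces in N, time in s.
With the tool pointing down it reaches from about 0.35 to 0.975 m from the base axis. Payload 17.4 kg.
Tool frame: the origin (TCP) lies between the finger pads; the fingertips stand 19 mm ahead of it and the grasp point (between the pads) is the TCP (manip.tip_extent is the z of the fingertips in the tool frame, in m); z points along the fingers, y is the direction in which the jaws open and shut (so a half turn about z gives the same grasp; the last joint's range is limited). The gripper opens to 85 mm and grips with 20 to 120 N. Pads are 22 mm wide; open, the fingers measure 114 mm over their backs; the gripper's body (76 mm by 85 mm) begins 54 mm behind the grasp point. The pads swing forward as they close: fully open they stand 13 mm farther back than shut.
Start: joints at [-1.165, 0.116, 1.442, -0, 1.584, -0.038], TCP at [0.29, -0.61, 0.25] pointing down, gripper open.
Joint ranges: [-2.83, 2.83], [-0.83, 2.19], [0.07, 2.5], [-1.14, 4.28], [0.01, 3], [-2.97, 2.97]. Speed limits (rad/s): [1.89, 1.89, 2.22, 3.14, 3.14, 3.14].

## Interface

Orientations are given as [roll, pitch, yaw] about the fixed x, y, z axes, in that order (R = Rz(yaw) Ry(pitch) Rx(roll)).
In Python, from cell import manip gives the robot as it stands.
- The arm moves only by the shell command python3 -m pendant 'ROWS' [OPENING] [FORCE]. ROWS is text: rows parted by semicolons, each of 6 numbers parted by spaces: the shift along the tool's x, y, z scaled (see below), then the turn, a rotation vector about the tool's x, y, z scaled (see below). In form: x y z rx ry rz; .... A call has 1 to 20 rows; each row shifts and turns the pose as measured when the row begins, along the tool's axes as they then stand; what a row does not reach is not made up. The controller multiplies each number of a shift by 50 mm and each number of a turn by 0.15 rad. A row lasts 1/10 s, in which the tool goes at most 50 mm and 8.59 degrees, less where a joint would pass 70% of its speed; a pose out of reach is approached as far as the arm can. A call with a number of a shift or a turn outside -1 to 1 is refused whole. A call with a gripper value outside its range is refused whole. OPENING is the gripper's target within -1 to 1 (fully open at 1, half-way at 0, shut at -1), set as the call begins (- or left out, the last holds). The fingers move at their own pace and stop on an object; FORCE is the grip in N (left out, the last holds). Time passes only in rows, so rows that do not move let the fingers close. It gives the time, the measured TCP pose, the force and the opening at its end, in the units of the state.
- manip.sense(): the state, without advancing time (a new reading comes with each control period).
- manip.get_image(name): name is "scene" or "side" or "wrist"; returns a dict with "frame" (400x640x3 uint8, red, green, blue), "mtx" (3x3 intrinsics, pixels), "R" (3x3) and "t" (3): a world point X has camera coordinates R X + t. Camera axes: x right, y down, z forward; pixel columns grow to the right and rows downward; lengths in m; the calibration is good to about 2 mm. A picture is of the moment at which its call begins. There is no depth.
- manip.finish_job(): hands the job in, once; it reports no verdict.
Trained networks look in the newest picture that a camera, given by its name, has taken for a name from the list of things; names that differ only in an ending like _2 or _b are one class to them, and where a whole thing is asked for, a point or a joint stands for the part that bears it (a point fixed in the world has none). Each returns a list of dicts, best first, with "score" (0 to 1); they miss things now and then, are a little off and sometimes report something else, mostly with a low value. They report only what shows in the picture. A call takes as long as a camera call. They do not tell look-alikes from the thing itself.
- manip.cut_out(name, camera): "pixels" (400x640 bool, what is visible of it) and "point" ([column, row] in pixels, amid what is visible of it).
The state is a dict: "t": time; "joint_positions": joint angles; "joint_vel": joint speeds; "joint_efforts": joint torques, N m; "ee_pos": TCP position; "tcp_rot": TCP orientation; "wrist_force": force on the tool from outside, world axes, zero at the start; "ft_torque": the same for the moment, N m; "grip_width": opening from 0.0 (shut) to 1.0 (fully open).
Only numpy, scipy, OpenCV 4.12 (cv2) and the standard library are available. Lean on these libraries where they do the work, as an engineer would, in place of code of your own. Each camera call takes 0.05 s, during which the arm holds its last target.

## Working session

There is one attempt and no reset: what is moved stays moved. The work goes in short steps, Python scripts to look and compute and a shell command to move; the robot and the scene stay as the last step left them, time stands still between calls to the robot, and variables do not carry over. Pictures are saved under pics/ and viewed, and the job is handed in when it is done.

```bash
mkdir -p pics; ls
python3 - <<'E'
from cell import manip
import cv2
print(manip.sense())
for n in ["scene","side","wrist"]:
    d=manip.get_image(n); cv2.imwrite(f"pics/a_{n}.png",d["frame"][:,:,::-1])
    print(n,d["mtx"].tolist(),d["R"].tolist(),d["t"].tolist())
    for k in ["speed_ball","index_tab","short_bar"]:
        try:
            for r in manip.cut_out(k,n): print(k,r["score"],r["point"],r["pixels"].sum())
        except Exception as e: print(e)
E
```

```text
pics
{'t': 0.0, 'joint_positions': array([-1.16475359e+00,  1.16469314e-01,  1.44227467e+00, -7.75420053e-06,
        1.58399965e+00, -3.78184262e-02]), 'joint_vel': array([-9.35120251e-05, -2.23056956e-05,  1.50574341e-04,  1.91372775e-04,
       -8.17842989e-04,  2.88163567e-04]), 'joint_efforts': array([ 3.43684496e-04, -7.31994295e+01, -6.32484055e+01, -8.18368153e-05,
        6.49810972e-03, -1.61447474e-05]), 'ee_pos': array([ 0.28977517, -0.60944307,  0.24956756]), 'tcp_rot': array([-3.14044220e+00, -3.57697143e-05,  4.43861045e-01]), 'wrist_force': array([ 0.89010891, -0.194061  , -0.55199666]), 'ft_torque': array([0.04637447, 0.01121136, 0.05467239]), 'grip_width': 1.0017459600683303}
scene [[455.44723412755707, 0.0, 316.5594579877195], [0.0, 455.44723412755707, 193.67714130207312], [0.0, 0.0, 1.0]] [[-0.2140624694097594, 0.9768163895483165, -0.0026458080026808923], [0.8345031128169167, 0.18146632321040207, -0.5202639024950454], [-0.5077221817973605, -0.11357691072700088, -0.8540014469897803]] [0.09643674673155808, -0.3107095288757976, 1.2521615785580873]
speed_ball 0.68 [22
[... 344 characters left out ...]
6560964866, 0.6471027259704129, -0.7572538490453304], [0.06778796521266185, -0.7545606016976526, -0.6527197638634852]] [0.4494073514308767, 0.14575076888986807, 1.1511663685481288]
speed_ball 0.79 [383.5, 122.3] 250
speed_ball 0.68 [279.4, 118.3] 271
index_tab 0.76 [397.7, 140.4] 112
short_bar 0.61 [267.8, 244.5] 300
wrist [[302.29702049162466, 0.0, 313.0255510124991], [0.0, 302.29702049162466, 201.5071049079831], [0.0, 0.0, 1.0]] [[0.4301055840273642, -0.9027785681993703, 0.0002082987694082214], [-0.8569259057485121, -0.40818764459852847, 0.31473931888818796], [-0.28405488667786555, -0.13554963517842017, -0.9491781275173935]] [-0.6754488390932745, -0.041476352867182716, 0.38051205584555453]
```

View pics/a_scene.png

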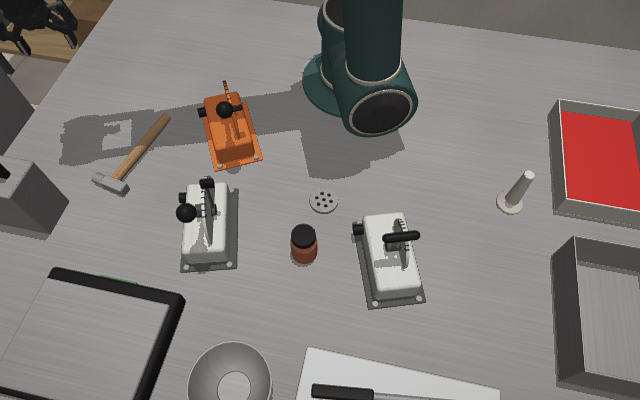

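View pics/a_side.png

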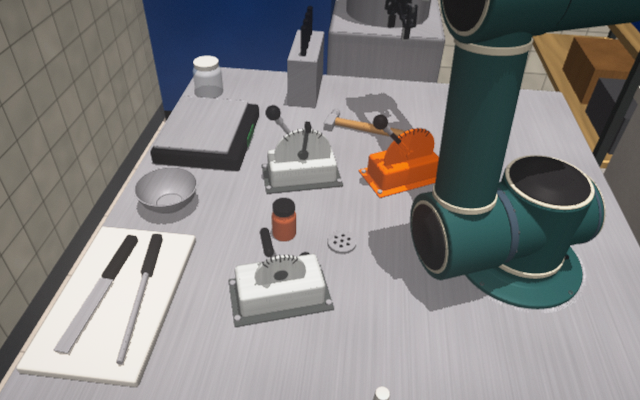

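Run:
```python
import cv2,numpy as np
a=cv2.imread("pics/a_scene.png")[165:275,160:255]; b=cv2.imread("pics/a_side.png")[90:195,250:350]
cv2.imwrite("pics/z.png",np.hstack([cv2.resize(x,(400,440),interpolation=cv2.INTER_CUBIC) for x in (a,b)]))
```

```text
(no output)
```

View pics/z.png

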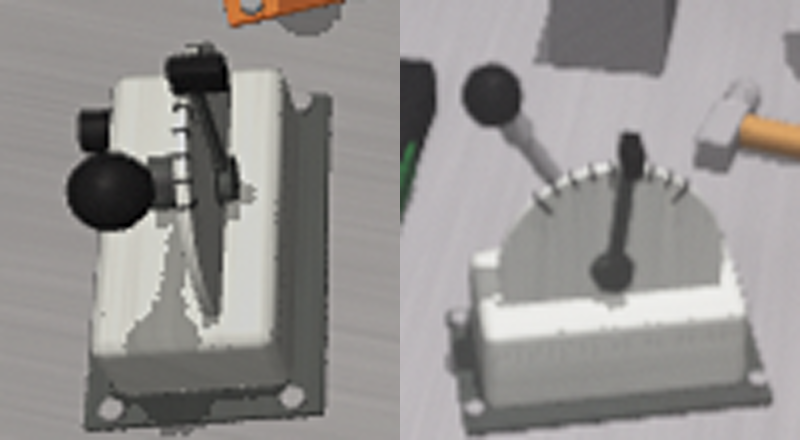

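View pics/a_wrist.png

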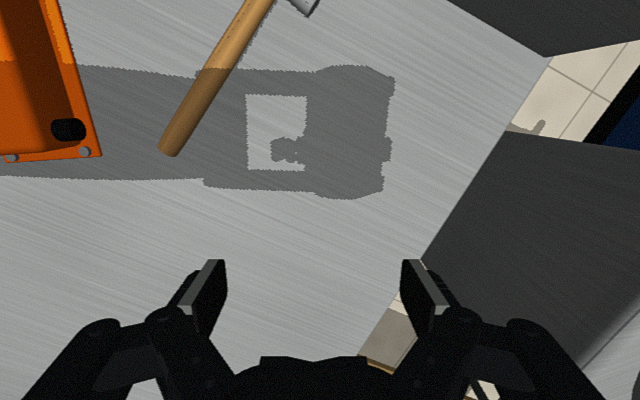

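```bash
cat > h.py <<'E'
import numpy as np,cv2
from scipy.optimize import least_squares
def proj(c,X):
    p=c["mtx"]@(c["R"]@X+c["t"]); return p[:2]/p[2]
def geo(q):
    x,y,psi,th,ph=q
    H=np.array([x,y,.085]); f=np.array([np.cos(psi),np.sin(psi),0]); l=np.array([-np.sin(psi),np.cos(psi),0]);z=np.array([0,0,1.])
    return H,f,l,H+.135*(np.sin(th)*f+np.cos(th)*z), H+.026*l+.085*(np.sin(ph)*f+np.cos(ph)*z)
def tri(cs,ps):
    A=[];b=[]
    for c,p in zip(cs,ps):
        r=np.linalg.inv(c["mtx"])@[p[0],p[1],1]
        d=c["R"].T@r; d/=np.linalg.norm(d); o=-c["R"].T@c["t"]
        P=np.eye(3)-np.outer(d,d); A.append(P); b.append(P@o)
    X=np.linalg.lstsq(np.vstack(A),np.hstack(b),rcond=None)[0]
    return X,[proj(c,X)-p for c,p in zip(cs,ps)]
def blob(im,p,r,th=60):
    g=im.max(2); x0,y0=int(p[0])-r,int(p[1])-r
    m=(g[y0:y0+2*r+1,x0:x0+2*r+1]<th).astype(np.uint8)
    n,L,s,c=cv2.connectedComponentsWithStats(m); i=1+s[1:,4].argmax(); return c[i]+[x0,y0],s[i,4]
def fit(obs,cams):
    def f(q):
        _,_,_,B,T=geo(q); 
        return np.hstack([proj(cams[n],{"b":B,"t":T}[k])-p for (n,k),p in obs.items()])
    r=least_squares(f,[.6,-.2,0,.6,-.2]); return r
E
python3 - <<'E'
from h import *; from cell import manip
cams={n:manip.get_image(n) for n in ["scene","side"]}
g={("scene","b"):(186.4,212.5),("side","b"):(273,112.7),("scene","t"):(207,183.25),("side","t"):(307.75,127)}
obs={}
for k,p in g.items():
    c,a=blob(cams[k[0]]["frame"],p,11 if k[1]=="b" else 8); print(k,p,c,a); obs[k]=np.array(p)
obs[("scene","b")],_=blob(cams["scene"]["frame"],g[("scene","b")],11)
obs[("side","b")],_=blob(cams["side"]["frame"],g[("side","b")],11)
for k in "bt": print(k,tri([cams["scene"],cams["side"]],[obs[("scene",k)],obs[("side",k)]]))
print(tri([cams["scene"],cams["side"]],[(214.6,209.5),(303,154.7)]))
r=fit(obs,cams); print(r.x,r.fun); print(*geo(r.x))
E
```

```text
('scene', 'b') (186.4, 212.5) [185.82882883 212.15315315] 333
('side', 'b') (273, 112.7) [272.71232877 112.67808219] 146
('scene', 't') (207, 183.25) [206.65957447 183.63120567] 141
('side', 't') (307.75, 127) [307.4893617  126.93617021] 47
b (array([ 0.58054121, -0.2097545 ,  0.19745338]), [array([-0.0004122 , -0.00117546]), array([-0.00070314,  0.00061638])])
t (array([ 0.49631868, -0.20675297,  0.16652826]), [array([-0.08992431, -0.26224427]), array([-0.16386069,  0.15162356])])
(array([ 0.50734277, -0.20448815,  0.08413491]), [array([-0.17836423, -0.51707304]), array([-0.34585718,  0.29401435])])
[ 0.50898442 -0.22862443  0.25985691  0.58171457 -0.06096732] [ 0.02609402 -0.01244246 -0.07268159 -0.08527321  0.32924399 -0.59431607
 -0.64812482 -0.60323527]
[ 0.50898442 -0.22862443  0.085     ] [0.96642676 0.25694226 0.        ] [-0.25694226  0.96642676  0.        ] [ 0.5806708  -0.2095653   0.19779544] [ 0.49729878 -0.20482805  0.16984208]
```

```bash
python3 -m pendant '0 -1 0 0 0 0.6; 0 -1 0 0 0 0.6; 0.5 -0.9 -0.2 0 0 0;0.5 -0.9 -0.2 0 0 0' 0.6 25
cat > st.py <<'E'
import sys,numpy as np
from cell import manip
from scipy.spatial.transform import Rotation as Ro
s=manip.sense(); R=Ro.from_euler('xyz',s["tcp_rot"]).as_matrix()
print("t",s["t"],"p",s["ee_pos"].round(4),"rpy",s["tcp_rot"].round(3),"F",s["wrist_force"].round(1),"T",s["ft_torque"].round(2),"g",round(s["grip_width"],3))
if len(sys.argv)>1:
    g=np.array(list(map(float,sys.argv[1:4]))); print("shift units",(R.T@(g-s["ee_pos"])/.05).round(3), "turn z",((s["tcp_rot"][2]-float(sys.argv[4]))/.15).round(2))
E
python3 st.py .5806 -.2095 .27 .26
```

```text
t: 1.1
ee_pos: [0.2728, -0.4216, 0.2637]
tcp_rot: [-3.133, 0.002, 0.252]
wrist_force: [1.4, 0.3, 0.5]
grip_width: 0.797
t 1.1 p [ 0.2728 -0.4216  0.2637] rpy [-3.133e+00  2.000e-03  2.520e-01] F [1.4 0.3 0.5] T [-0.03 -0.02 -0.01] g 0.797
shift units [ 7.018 -2.577 -0.118] turn z -0.05
```

```bash
python3 -m pendant '0.8 -0.4 -0.1 0 0 0;0.8 -0.4 -0.1 0 0 0;0.8 -0.4 -0.1 0 0 0;0.8 -0.4 -0.1 0 0 0;0.8 -0.4 -0.1 0 0 0;0.8 -0.4 0 0 0 0;0 0 0 0 0 0; 0 0 0 0 0 0'
python3 st.py .5806 -.2095 .28 .26
python3 - <<'E'
from cell import manip
import cv2
for n in ["wrist","scene"]: cv2.imwrite(f"pics/b_{n}.png",manip.get_image(n)["frame"][:,:,::-1])
E
```

```text
t: 1.9
ee_pos: [0.4823, -0.2326, 0.2945]
tcp_rot: [-3.139, -0.003, 0.254]
wrist_force: [0.0, 0.1, 1.0]
grip_width: 0.803
t 1.9 p [ 0.4823 -0.2326  0.2945] rpy [-3.139e+00 -3.000e-03  2.540e-01] F [0.  0.1 1. ] T [-0.02 -0.05  0.03] g 0.803
shift units [2.019 0.048 0.296] turn z -0.04
```

View pics/b_wrist.png

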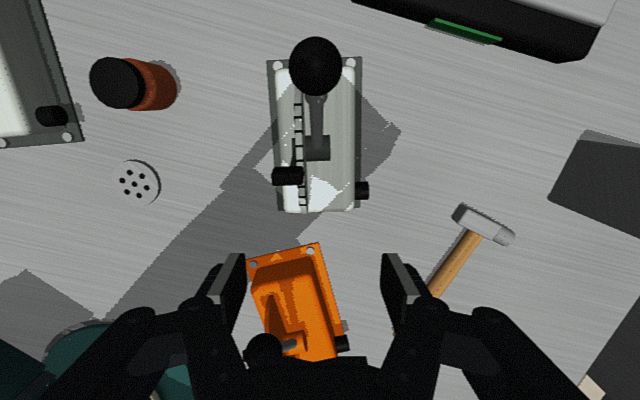

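```bash
python3 - <<'E'
from h import *; from cell import manip
cams={n:manip.get_image(n) for n in ["scene","side","wrist"]}
w=cams["wrist"]["frame"]; b,a=blob(w,(315,66),33); t,a2=blob(w,(287,176),13); print(b,a,t,a2)
obs={("scene","b"):np.array([185.83,212.15]),("side","b"):np.array([272.7,112.7]),("scene","t"):np.array([206.8,183.4]),("side","t"):np.array([307.6,127]),("wrist","b"):b,("wrist","t"):t}
r=fit(obs,cams); print(r.x,r.fun.round(2)); print(*geo(r.x))
cv2.imwrite("pics/c.png",cv2.resize(w[20:230,240:390],None,fx=4,fy=2.8*1.0,interpolation=cv2.INTER_CUBIC)[:,:,::-1])
cv2.imwrite("pics/c_side.png",cams["side"]["frame"][:,:,::-1])
E
python3 st.py .5806 -.2095 .28 .26
```

```text
[312.79961089  64.28871595] 2570 [287.15311909 173.91493384] 529
[ 0.51511476 -0.22881398  0.29974955  0.54825562 -0.11543672] [ 0.16  0.29 -0.9  -0.7  -0.57 -0.48 -0.72 -0.95 -0.05  0.26 -0.48  0.15]
[ 0.51511476 -0.22881398  0.085     ] [0.95541047 0.29528093 0.        ] [-0.29528093  0.95541047  0.        ] [ 0.58233927 -0.20803745  0.20021372] [ 0.49808366 -0.20686421  0.16943429]
t 2.15 p [ 0.4812 -0.234   0.2946] rpy [-3.14e+00 -3.00e-03  2.50e-01] F [ 0.3 -0.8  0.5] T [-0.01  0.04 -0.05] g 0.802
shift units [2.047 0.018 0.297] turn z -0.06
```

View pics/c_side.png

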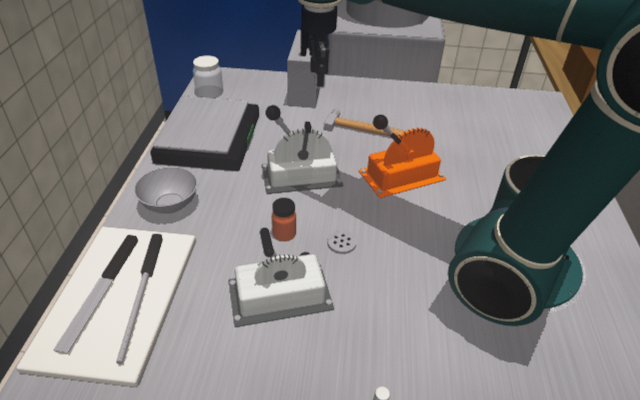

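```bash
python3 -m pendant '0.8 0 0.1 0 0 -0.1;0.8 0 0.1 0 0 0;0.4 0 0 0 0 0;0 0 0 0 0 0;0 0 0 0 0 0' 0.6
python3 st.py .5818 -.2088 .2 .27;python3 - <<'E'
from cell import manip
import cv2
for n in ["wrist","scene"]: cv2.imwrite(f"pics/d_{n}.png",manip.get_image(n)["frame"][:,:,::-1])
E
```

```text
t: 2.65
ee_pos: [0.5782, -0.2123, 0.2854]
tcp_rot: [-3.141, -0.004, 0.258]
wrist_force: [0.5, -0.2, -0.2]
grip_width: 0.803
t 2.65 p [ 0.5782 -0.2123  0.2854] rpy [-3.141 -0.004  0.258] F [ 0.5 -0.2 -0.2] T [-0.04  0.03 -0.02] g 0.803
shift units [ 0.081 -0.05   1.708] turn z -0.08
```

View pics/d_wrist.png

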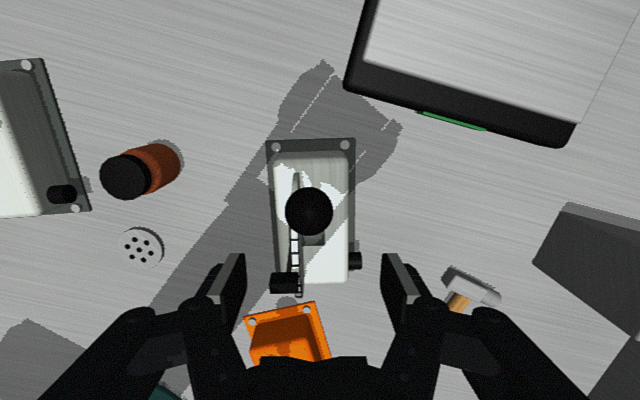

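```bash
python3 -m pendant '0.1 -0.05 0.4 0 0 -0.1;0 0 0.5 0 0 0;0 0 0.4 0 0 0;0 0 0.4 0 0 0;0 0 0 0 0 0;0 0 0 0 0 0'
python3 st.py .5818 -.2088 .2 .27
python3 - <<'E'
from cell import manip
import cv2
cv2.imwrite(f"pics/e_wrist.png",manip.get_image("wrist")["frame"][:,:,::-1])
E
```

```text
t: 3.35
ee_pos: [0.5783, -0.212, 0.2024]
tcp_rot: [3.137, -0.009, 0.268]
wrist_force: [-0.1, 0.1, 0.1]
grip_width: 0.801
t 3.35 p [ 0.5783 -0.212   0.2024] rpy [ 3.137 -0.009  0.268] F [-0.1  0.1  0.1] T [-0.02  0.02 -0.02] g 0.801
shift units [ 0.083 -0.043  0.049] turn z -0.02
```

View pics/e_wrist.png

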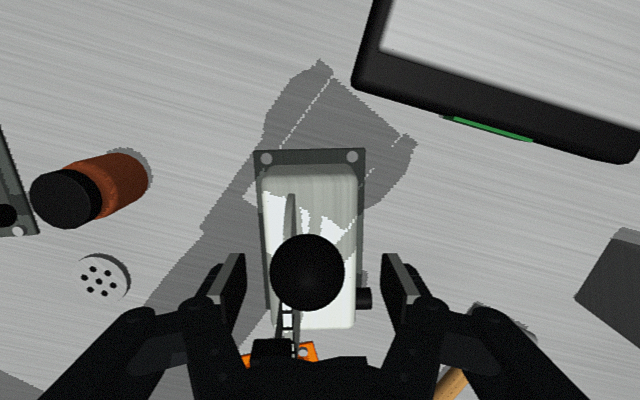

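```bash
python3 -m pendant '0.12 -0.08 0.05 0 0 0;0 0 0 0 0 0;0 0 0 0 0 0' 0.6; python3 st.py .5818 -.2088 .2 .27
python3 -m pendant '0 0 0 0 0 0;0 0 0 0 0 0;0 0 0 0 0 0;0 0 0 0 0 0;0 0 0 0 0 0;0 0 0 0 0 0' -1 20
python3 st.py .5818 -.2088 .2 .27
python3 - <<'E'
from cell import manip
import cv2
cv2.imwrite(f"pics/f_wrist.png",manip.get_image("wrist")["frame"][:,:,::-1])
E
```

```text
t: 3.7
ee_pos: [0.584, -0.2065, 0.2029]
tcp_rot: [3.135, -0.012, 0.267]
wrist_force: [0.3, -0.1, -0.5]
grip_width: 0.799
t 3.7 p [ 0.584  -0.2065  0.2029] rpy [ 3.135 -0.012  0.267] F [ 0.3 -0.1 -0.5] T [0.01 0.04 0.04] g 0.799
shift units [-0.055  0.032  0.058] turn z -0.02
t: 4.3
ee_pos: [0.5845, -0.2071, 0.2039]
tcp_rot: [3.133, -0.013, 0.267]
wrist_force: [1.2, -1.5, -0.6]
grip_width: 0.409
t 4.3 p [ 0.5845 -0.2071  0.2039] rpy [ 3.133 -0.013  0.267] F [ 1.2 -1.5 -0.6] T [ 0.01 -0.07  0.02] g 0.409
shift units [-0.062  0.018  0.078] turn z -0.02
```

View pics/f_wrist.png

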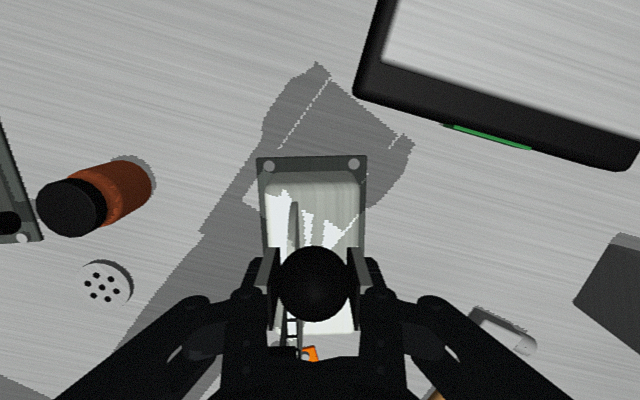

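```bash
python3 -m pendant '-0.26 0 -0.14 0 0 0;-0.27 0 -0.11 0 0 0;-0.28 0 -0.09 0 0 0;-0.29 0 -0.05 0 0 0;0 0 0 0 0 0;0 0 0 0 0 0'
python3 st.py .5 -.23 .22 .26
```

```text
t: 4.95
ee_pos: [0.5304, -0.2232, 0.2235]
tcp_rot: [3.129, -0.016, 0.267]
wrist_force: [3.0, -0.3, -2.9]
grip_width: 0.404
t 4.95 p [ 0.5304 -0.2232  0.2235] rpy [ 3.129 -0.016  0.267] F [ 3.  -0.3 -2.9] T [ 0.01 -0.45  0.  ] g 0.404
shift units [-0.623 -0.029  0.059] turn z 0.05
```

```bash
cat > look.py <<'E'
import sys
from h import *; from cell import manip
k=sys.argv[1]
a=manip.get_image("side")["frame"]; b=manip.get_image("scene")["frame"]; w=manip.get_image("wrist")["frame"]
cv2.imwrite(f"pics/{k}.png",np.hstack([cv2.resize(x,(400,440),interpolation=cv2.INTER_CUBIC) for x in (b[165:275,160:255],a[90:195,250:350])])[:,:,::-1])
cv2.imwrite(f"pics/{k}_w.png",w[:,:,::-1])
E
python3 look.py g
```

```text
(no output)
```

View pics/g.png

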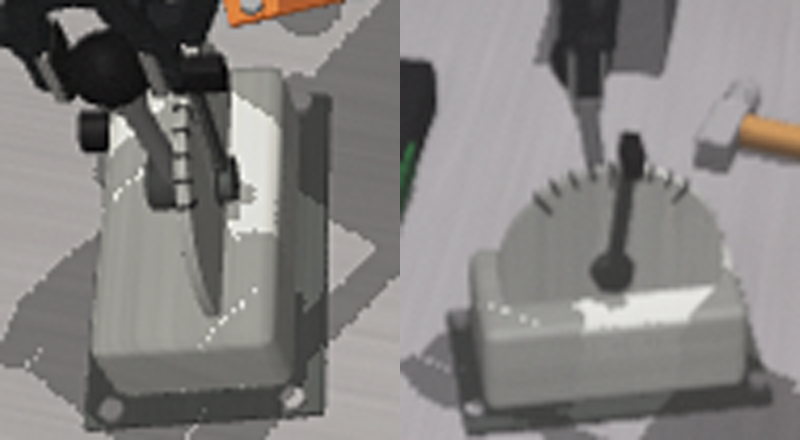

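```bash
python3 -m pendant '-0.25 0 -0.01 0 0 0;-0.2 0 0 0 0 0;0 0 0 0 0 0;0 0 0 0 0 0'
python3 st.py .5 -.23 .22 .26; python3 look.py i
```

```text
t: 5.5
ee_pos: [0.5096, -0.2293, 0.2241]
tcp_rot: [3.127, -0.017, 0.269]
wrist_force: [3.1, -1.4, 1.2]
grip_width: 0.401
t 5.5 p [ 0.5096 -0.2293  0.2241] rpy [ 3.127 -0.017  0.269] F [ 3.1 -1.4  1.2] T [-0.13 -0.54  0.07] g 0.401
shift units [-0.19  -0.039  0.078] turn z 0.06
```

View pics/i.png

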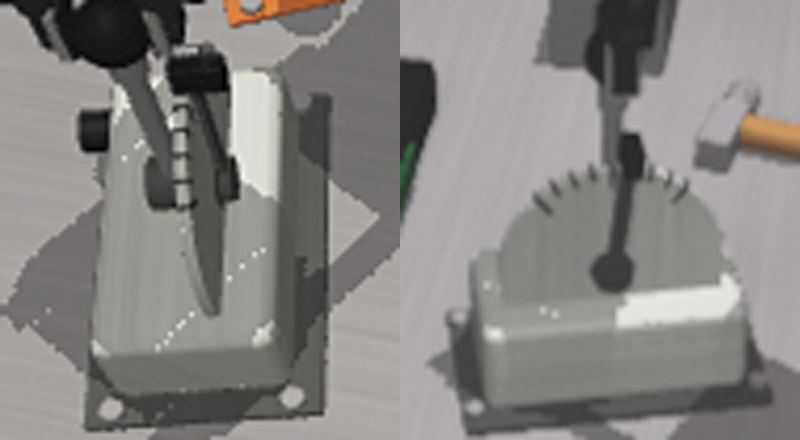

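View pics/i_w.png

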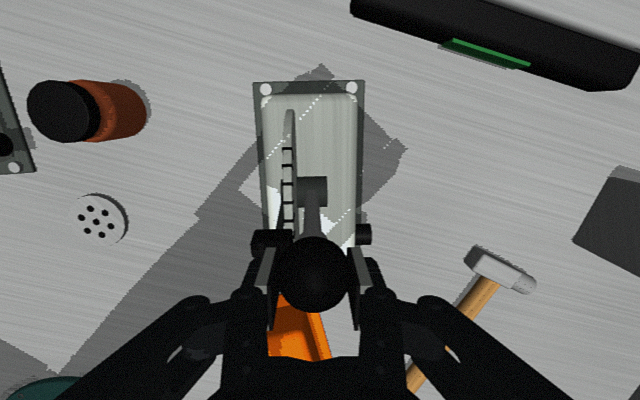

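Run:
```python
from h import *; from cell import manip
b=manip.get_image("scene")["frame"]; a=manip.get_image("side")["frame"]
x=cv2.resize(b[160:220,170:230],(400,400)[::-1] and (400,400),interpolation=cv2.INTER_CUBIC)
y=cv2.resize(a[100:170,280:330],(400,560),interpolation=cv2.INTER_CUBIC)
c=np.zeros((560,800,3),np.uint8); c[:400,:400]=x; c[:,400:]=y
cv2.imwrite("pics/j.png",np.clip(c.astype(float)*1.6,0,255).astype(np.uint8)[:,:,::-1])
```

```text
(no output)
```

View pics/j.png

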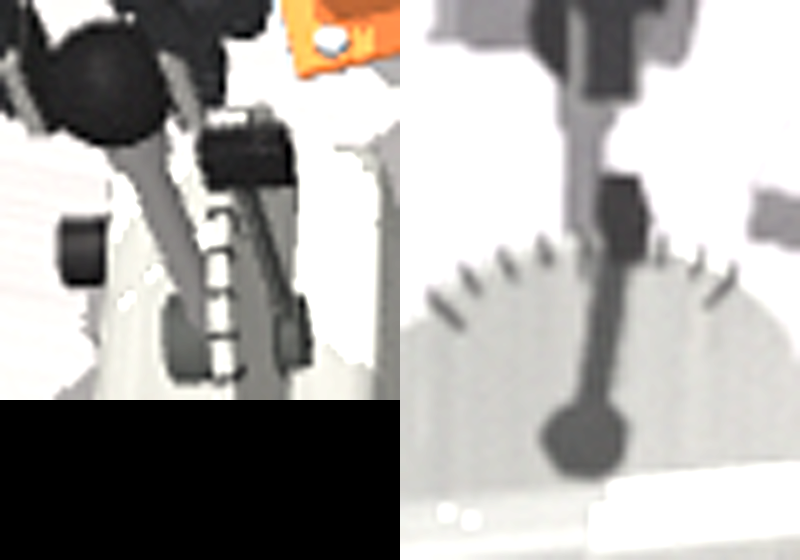

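```bash
cat > fit2.py <<'E'
from h import *; from cell import manip
cams={n:manip.get_image(n) for n in ["scene","side"]}
f0=np.array([.966,.26]);
S=("scene","side")
# (cam,kind): pixel
obs=[("scene","b0",(185.83,212.15)),("side","b0",(272.7,112.7)),("scene","b1",(186.0,171.95)),
("scene","t",(206.5,181.9)),("side","t",(307.4,126.6)),("scene","h",(213.75,209.3)),("side","h",(302.6,154.25))]
def model(q):
    x,y,psi,th0,th1,ph,d=q[:7]
    H,f,l,B0,T=geo([x,y,psi,th0,ph]); B1=geo([x,y,psi,th1,ph])[3]
    return dict(b0=B0,b1=B1,t=T,h=H+d*l),f
def res(q):
    m,f=model(q); off={"scene":q[7:9],"side":q[9:11]}
    r=[ (proj(cams[c],m[k])+off[c]-p)/.7 for c,k,p in obs]
    r.append(q[7:11]/1.2)
    # robot: displacement of ball b0->b1
    r.append(((m["b1"]-m["b0"])[:2]-np.array([.5096-.5835,-.2293+.2070]))/.002)
    r.append([(q[6]-.028)/.006,(q[2]-.27)/.03])
    return np.hstack(r)
r=least_squares(res,[.51,-.23,.27,.56,-.05,-.1,.028,0,0,0,0])
C=np.linalg.inv(r.jac.T@r.jac)
print("x y psi th0 th1 ph d",r.x[:7].round(4)); print("sd",np.sqrt(np.diag(C))[:7].round(4)); print("off",r.x[7:].round(2)); print(r.fun.round(2))
v=np.zeros(11);v[4]=1;v[5]=-1; print("th1-ph",r.x[4]-r.x[5],np.sqrt(v@C@v))
E
python3 fit2.py
```

```text
x y psi th0 th1 ph d [ 0.5148 -0.2286  0.2911  0.5465 -0.0357 -0.1373  0.0238]
sd [0.0023 0.0023 0.0141 0.0114 0.0134 0.0204 0.0015]
off [-0.01  0.21  0.17  0.34]
[-0.04  0.36 -0.79 -0.69  0.24 -0.85 -0.01  0.65  0.64 -0.15 -0.19 -0.26
  0.07  0.68 -0.01  0.17  0.14  0.29  1.04  0.39 -0.7   0.7 ]
th1-ph 0.10157559055048648 0.01880382248339702
```

```bash
python3 -m pendant '-0.13 0 0.01 0 0 0;-0.13 0 0.01 0 0 0;0 0 0 0 0 0;0 0 0 0 0 0'
python3 st.py .5 -.23 .22 .26; python3 -m pendant '0 0 0 0 0 0;0 0 0 0 0 0;0 0 0 0 0 0;0 0 0 0 0 0' 0.4;python3 st.py; python3 -m pendant '0 0 -0.3 0 0 0;0 0 -0.5 0 0 0;0 0 -0.5 0 0 0;-0.5 0 -0.5 0 0 0;-0.8 0 -0.1 0 0 0;0 0 0 0 0 0;0 0 0 0 0 0'; python3 look.py k
```

```text
t: 6.25
ee_pos: [0.4967, -0.2331, 0.223]
tcp_rot: [3.127, -0.019, 0.269]
wrist_force: [4.4, -2.4, -0.2]
grip_width: 0.405
t 6.25 p [ 0.4967 -0.2331  0.223 ] rpy [ 3.127 -0.019  0.269] F [ 4.4 -2.4 -0.2] T [-0.29 -0.56  0.02] g 0.405
shift units [ 0.08  -0.043  0.06 ] turn z 0.06
t: 6.65
ee_pos: [0.4963, -0.2324, 0.2224]
tcp_rot: [3.129, -0.017, 0.269]
wrist_force: [0.7, 0.6, -0.2]
grip_width: 0.701
t 6.65 p [ 0.4963 -0.2324  0.2224] rpy [ 3.129 -0.017  0.269] F [ 0.7  0.6 -0.2] T [ 0.01 -0.01 -0.01] g 0.701
t: 7.35
ee_pos: [0.4296, -0.2487, 0.3268]
tcp_rot: [3.127, -0.019, 0.271]
wrist_force: [-0.2, 0.1, 0.6]
grip_width: 0.698
```

View pics/k.png

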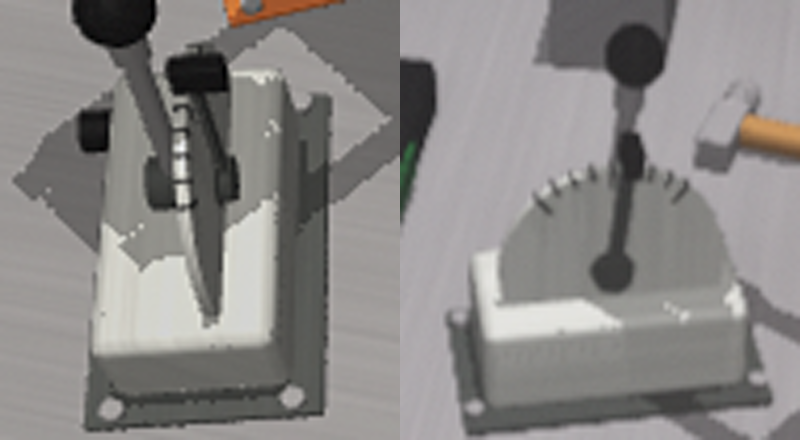

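View pics/k_w.png

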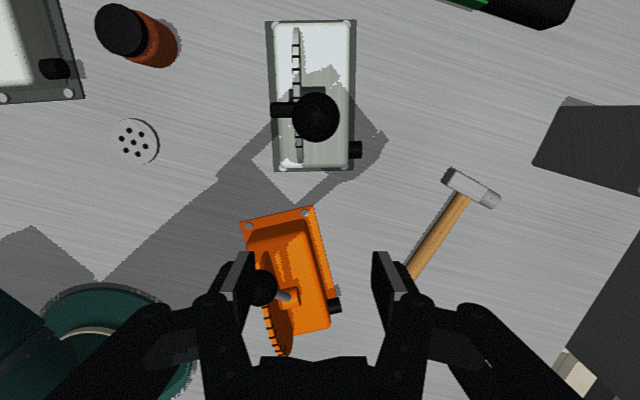

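Run:
```python
from h import *; from cell import manip
for n,(x0,x1,y0,y1) in dict(scene=(170,230,155,220),side=(280,330,90,170),wrist=(255,375,70,170)).items():
    d=manip.get_image(n); f=d["frame"]
    s=7 if n!="wrist" else 6
    cv2.imwrite(f"pics/l_{n}.png",np.clip(cv2.resize(f[y0:y1,x0:x1],None,fx=s,fy=s,interpolation=cv2.INTER_CUBIC)*1.5,0,255).astype(np.uint8)[:,:,::-1])
    print(n,-d["R"].T@d["t"])
```

```text
scene [0.91568177 0.10439896 0.907952  ]
side [0.38146531 0.82332612 0.8514767 ]
wrist [ 0.50598419 -0.225858    0.45027988]
```

View pics/l_scene.png

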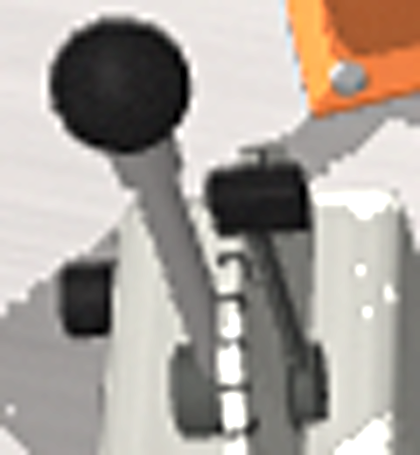

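View pics/l_side.png

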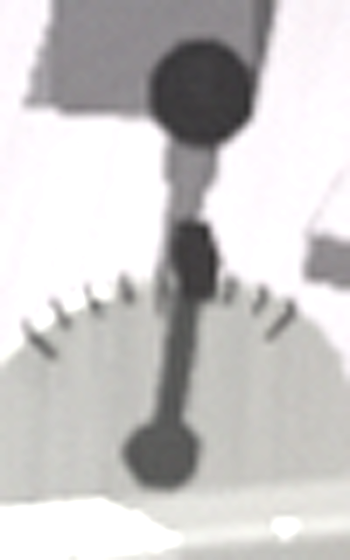

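View pics/l_wrist.png

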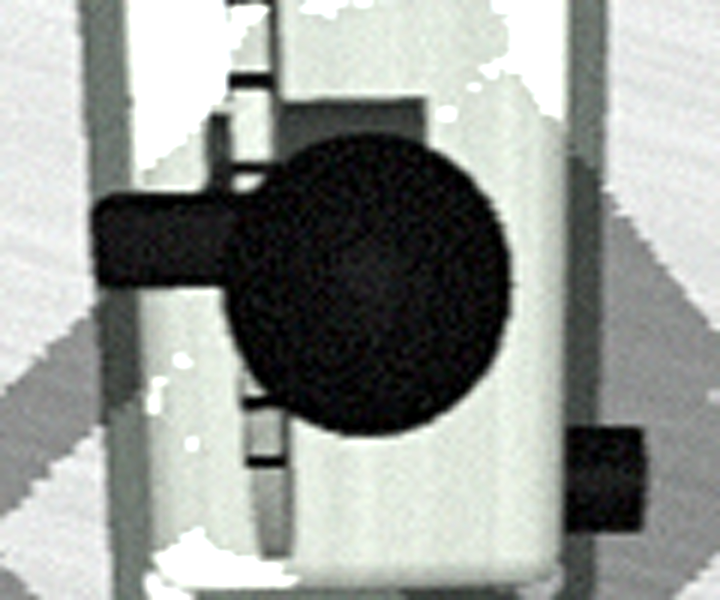

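```bash
cat > fit3.py <<'E'
from h import *; from cell import manip
cams={n:manip.get_image(n) for n in ["scene","side","wrist"]}
obs=[("scene","b0",(185.83,212.15)),("side","b0",(272.7,112.7)),("scene","b1",(186.64,166.5)),("side","b1",(308.36,102.64)),
("scene","t",(206.36,182.93)),("side","t",(307.43,126.64)),("scene","h",(213.5,209.5)),("side","h",(302.64,154.4)),("wrist","b1",(315.83,117.0)),("wrist","t",(None,109.5))]
def model(q):
    x,y,psi,th0,th1,ph,d=q[:7]
    H,f,l,B0,T=geo([x,y,psi,th0,ph]); B1=geo([x,y,psi,th1,ph])[3]
    return dict(b0=B0,b1=B1,t=T,h=H+d*l)
def res(q,obs=obs,use=("scene","side","wrist")):
    m=model(q); off={"scene":q[7:9],"side":q[9:11],"wrist":q[11:13]}
    r=[]
    for c,k,p in obs:
        if c not in use: continue
        e=proj(cams[c],m[k])+off[c]
        r+= [(e[i]-p[i])/.6 for i in (0,1) if p[i] is not None]
    r+=list(q[7:11]/1.2)+list(q[11:13]/2.)
    r+=list(((m["b1"]-m["b0"])[:2]-np.array([.4965-.5835,-.2328+.2070]))/.002)
    r+=[(q[6]-.028)/.006,(q[2]-.28)/.03]
    return np.array(r)
for use in (("scene","side","wrist"),("scene","side"),("scene","wrist"),("side","wrist")):
    r=least_squares(res,[.51,-.23,.27,.56,-.05,-.1,.028]+[0]*6,kwargs=dict(use=use))
    C=np.linalg.inv(r.jac.T@r.jac)
    v=np.zeros(13);v[4]=1;v[5]=-1
    print(use,"x y psi th0 th1 ph d",r.x[:7].round(4),"off",r.x[7:].round(2)); print(" th1-ph",r.x[4]-r.x[5],np.sqrt(v@C@v))
    if len(use)==3: print(r.fun.round(1))
E
python3 fit3.py
```

```text
('scene', 'side', 'wrist') x y psi th0 th1 ph d [ 0.5162 -0.228   0.2941  0.5434 -0.1268 -0.1345  0.0235] off [-0.14 -0.14  0.7   0.33 -0.04 -0.57]
 th1-ph 0.007696158016001986 0.008455605992858583
[ 0.   0.7 -0.8 -0.7  0.1 -0.   0.1  0.1  0.1 -0.4  0.5 -0.1 -0.1 -0.2
 -0.1  0.6  0.   0.4 -0.3 -0.1 -0.1  0.6  0.3 -0.  -0.3  1.9  0.3 -0.8
  0.5]
('scene', 'side') x y psi th0 th1 ph d [ 0.5151 -0.2286  0.2942  0.5437 -0.1315 -0.1266  0.0235] off [-0.06  0.36  0.24  0.42  0.    0.  ]
 th1-ph -0.004984092643086163 0.015098324602707037
('scene', 'wrist') x y psi th0 th1 ph d [ 0.5176 -0.2276  0.2935  0.5381 -0.1365 -0.1506  0.024 ] off [-0.16 -0.44  0.    0.   -0.06 -0.32]
 th1-ph 0.01411112254783714 0.010445407687189694
('side', 'wrist') x y psi th0 th1 ph d [ 0.5158 -0.228   0.2901  0.555  -0.1229 -0.1303  0.0229] off [ 0.   -0.    0.78  0.3   0.09 -0.48]
 th1-ph 0.007484297364484735 0.010148111830347807
```

```bash
python3 st.py; python3 -c "
from cell import manip
print(manip.finish_job())"
```

```text
t 7.8 p [ 0.4301 -0.2484  0.3248] rpy [ 3.129 -0.017  0.272] F [ 0.  -0.3 -0. ] T [-0.01  0.01 -0.01] g 0.699
the job is handed in; nothing more can be done
None
```

I gripped the ball of the white filler's speed lever and brought it back from leaning about 0.54 rad away to about 0.13 rad past upright, towards the robot. I let go there and backed the gripper clear, then handed the job in at 7.8 s.

- **Alignment:** the last three-camera fit puts the lever at −0.127 rad and the index pointer at −0.135 rad. That is 0.008 rad apart, with an uncertainty of about 0.01.
- **Disagreement between checks:** fits using pairs of cameras ranged from −0.005 to +0.014 rad, so they differ slightly but all show the two in line to within about 0.02 rad.
- **Pointer and mincer:** the tab was at the same pixels before and after the move, about (307.4, 126.6) in the side view. My moves stayed clear of the mincer lever, but I did not measure it again at the end.
- **Forces:** the highest wrist force I read was about 5 N, and it was near zero after I let go.

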